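# Unlock both ends of a security case on the counter release unit

## Robot

A 7-joint arm with a two-finger parallel gripper is mounted at the origin on a cart in front of the work surface, level with it; the furniture and walls round the work are solid. World frame = base frame: x ahead of the robot, y to its left, z up, the work surface at z = 0. Lengths are in m, angles in rad, forces in N, time in s.
With the tool pointing down it reaches from about 0.425 to 0.95 m from the base axis. Payload 4.7 kg.
Tool frame: the origin (TCP) lies at the very end of the fingers, on their centre line; the grasp point (between the pads) lies 19 mm behind it; z points along the fingers, y is the line along which they close (so a half turn about z gives the same grasp; the last joint's range is limited). The gripper opens to 87 mm and grips with 3 to 60 N. Pads are 19 mm wide; open, the fingers measure 117 mm over their backs; the gripper's body (75 mm by 190 mm) begins 51 mm behind the grasp point.
Start: joints at [1.231, 0.469, -0.049, 1.532, 0.024, 1.141, -0.082], TCP at [0.206, -0.643, 0.223] pointing down, gripper open.
Joint ranges: [-2.59, 2.59], [-0.33, 1.99], [-1.39, 1.29], [0.1, 2.45], [-1.04, 4.18], [0.21, 1.99], [-2.66, 2.66]. Speed limits (rad/s): [2.57, 2.57, 3.14, 3.14, 3.14, 3.14, 3.14].

## Interface

Orientations are given as a rotation vector (axis times angle).
In Python, from bench import get_obs, camera, sign_off gives the robot as it stands.
- The arm moves only by the tool step_arm, never from a script. Its argument "deltas" is a list of rows, each an object of numbers: "dx", "dy", "dz": the shift along the tool's x, y, z in units of 50 mm (1.0 is 50 mm); "ax", "ay", "az": the turn, a rotation vector about the tool's x, y, z in units of 0.12 rad (1.0 is 0.12 rad). In form: [{"dx": .., "dy": .., "dz": .., "ax": .., "ay": .., "az": ..}, ...]. A call has 1 to 8 rows; each row shifts and turns the commanded pose from where the row before left it, along the tool's axes as they then stand; what a row does not reach is not made up. A row lasts 1/10 s, in which the tool goes at most 50 mm and 8.59 degrees, less where a joint would pass 70% of its speed; a pose out of reach is approached as far as the arm can. A call with a number of a shift or a turn outside -1 to 1 is refused whole. A call with a gripper value outside its range is refused whole. "fingers" is the opening, from 0 (shut) to 1 (fully open), set as the call begins (left out, the last holds). The fingers move at their own pace and stop on an object; "newtons" is the grip in N (left out, the last holds). Time passes only in rows, so rows that do not move let the fingers close. It gives the time, the measured TCP pose, the force, the opening and the grip force at its end, in the units of the state.
- get_obs(): the state, without advancing time (a new reading comes with each control period).
- camera(name): name is "side" or "top" or "wrist"; returns a dict with "frame" (400x640x3 uint8, red, green, blue), "K" (3x3 intrinsics, pixels), "D" ([k1, k2, p1, p2, k3] as OpenCV has them; the pictures are not rectified), "rvec" (rotation vector, rad) and "tvec" (3), from world to camera coordinates, as OpenCV has them. Camera axes: x right, y down, z forward; pixel columns grow to the right and rows downward; lengths in m; the calibration is good to about 2 mm. A picture is of the moment at which its call begins. There is no depth.
- sign_off(): hands the job in; it is judged then, once.
The state is a dict: "time": time; "qpos": joint angles; "qd": joint speeds; "joint_efforts": joint torques, N m; "eef_pos": TCP position; "eef_rot": TCP orientation; "contact_force": force on the tool from outside, world axes, zero at the start; "wrist_torque": the same for the moment, N m; "opening": finger opening in m; "finger_force": force on a finger pad.
Only numpy, scipy, OpenCV 4.12 (cv2) and the standard library are available. Lean on these libraries where they do the work, as an engineer would, in place of code of your own. Each camera call takes 0.05 s, during which the arm holds its last target. There are 200 camera calls.

## Task

The scent bottle in the clear security case has been sold. Unlock the case on the release unit: slide one end fully home between the guide cheeks so that the blade pushes that end's lock in, draw it out, turn the case round and do the same with its other end. Then set the case down flat in the black change tray for the customer, without disturbing the bottles and small cartons that stand nearby.

Things in the scene. Friction and masses are not known exactly. Their poses are not given: they have to be found in the camera images.
- case: Loose flat clear box, black lock housing at each end, scent bottle fixed inside: 152 (x) x 58 (y) x 40 mm high, 0.3 kg. Origin: centre of underside. Ends alike: a slot 30 mm wide, 9 high, mid-face, 8 to 17 mm above the underside, with a steel lock slide 2 mm inside its mouth. Hold across the 58 mm sides at mid-length
- lock_a (a joint): Lock slide in the case's +x end (m): 0 locked, grows as it is pushed into the case, 0.011 when that end is fully home on the blade, 0.0125 at its own stop. Takes about 3 N and stays where it is pushed. A steel stud in a window on top of the lock housing moves with it
- lock_b (a joint): The same lock slide in the -x end of the case (m)
- end_a (a point): Centre of the slot mouth in the +x end face of the case, 12.5 mm above its underside; axes as the case
- end_b (a point): Centre of the slot mouth in the -x end face of the case, 12.5 mm above its underside; axes as the case
- release_unit: Grey housing 66 x 104 x 50 mm high, fixed to the counter. Origin: on the counter, mid front stop face, which looks along its -x; push the case in along +x on the bare counter till its end meets the stop face. Steel blade 24 mm wide, 10 to 15 mm above the counter, sticks 13 mm out. Guide cheeks 26 mm high, 62 mm apart, reach 48 mm out, the last 16 mm flared
- stop (a point): Centre of the stop face at blade height, 12.5 mm above the counter (root of the blade); axes as the release unit
- tray: Black change tray, loose, 130 (x) x 200 (y) x 20 mm high, walls and floor 3 mm thick, open on top. Origin at the centre of its underside
- polish: Bystander: small bottle with a tall white cap, 31 x 31 x 79 mm, standing; origin at the centre of its underside
- dropper: Bystander: brown dropper bottle with a black pipette cap, 33 x 33 x 102 mm, standing; origin at the centre of its underside
- mint_a: Bystander: small dark blue carton 22 x 56 x 88 mm, standing; origin at the centre of its underside
- mint_b: Bystander: small white carton 22 x 56 x 88 mm, standing behind the blue one; origin at the centre of its underside

How it is judged:
On the way, in this order (a step that is already met when the one before it is completed fails the run):
1. one end of the case has been pushed home and its lock is released (lock slide pushed in by more than 8.5 mm) (value of joint any of lock_a, lock_b above 0.0085 m), for 0.1 s.
2. the case has been turned and the lock at the other end is released as well (value of joint each of lock_a, lock_b above 0.0085 m), for 0.1 s.
At the end, for the whole second after the job is handed in: Both lock slides are pushed in by more than 8.5 mm, and the case lies still and flat on the floor of the change tray (within 0.08 rad of level, its underside less than 8 mm above the tray's, centres within 60 mm), the tray itself flat (all of step 2 and z of case in the frame of tray between 0 and 0.008 m and horizontal distance between case and tray below 0.06 m and angle between each of case, tray's own z axis and vertical below 0.08 rad and linear speed of case below 0.01 m/s); the robot touches nothing.
It fails at once if a bystander (bottle with the white cap, dropper bottle, small blue or white carton) is pushed more than 30 mm or knocked over (distance of any of polish, dropper, mint_a, mint_b from where it was at the start of the episode above 0.03 m or angle between any of polish, dropper, mint_a, mint_b's own z axis and vertical above 0.6 rad).
It also fails if it takes over 72 s, if anything falls off the work surface, if the arm or the gripper's body presses on something with over 40 N, if the wrist force passes 120 N, or if a joint passes its speed limit or range.

## Working session

There is one attempt and no reset: what is moved stays moved. The work goes in short steps, Python scripts to look and compute and a tool call to move; the robot and the scene stay as the last step left them, time stands still between calls to the robot, and variables do not carry over. Pictures are saved under pics/ and viewed, at most 10 in all, crops included, and the job is handed in when it is done.

Besides the shell and the picture viewer there is one more tool, called after ">>>" in YAML: its name, and indented under it one key for each argument. step_arm: Moves the arm, as the interface text tells. Shifts and turns lie within -1 to 1; 1 stands for 50 mm of shift or 0.12 rad of turn. Its arguments: {"type":"object","properties":{"deltas":{"type":"array","items":{"type":"object","properties":{"dx":{"type":"number"},"dy":{"type":"number"},"dz":{"type":"number"},"ax":{"type":"number"},"ay":{"type":"number"},"az":{"type":"number"}}}},"fingers":{"type":"number"},"newtons":{"type":"number"}},"required":["deltas"]}

```bash
mkdir -p pics; ls
cat > h.py <<'E'
import numpy as np, cv2
from bench import get_obs, camera
def snap(n,f):
    c=camera(n); cv2.imwrite(f,c['frame'][:,:,::-1]); np.savez(f[:-4]+'.npz',**c); return c
def ray(c,uv):
    uv=np.array(uv,float).reshape(-1,1,2)
    n=cv2.undistortPoints(uv,c['K'],c['D']).reshape(-1,2)
    R=cv2.Rodrigues(np.array(c['rvec'],float))[0]; t=np.array(c['tvec'],float).reshape(3)
    return -R.T@t, np.c_[n,np.ones(len(n))]@R
def plane(c,uv,z):
    o,d=ray(c,uv); return o+d*((z-o[2])/d[:,2])[:,None]
def tri(c1,u1,c2,u2):
    o1,d1=ray(c1,u1);o2,d2=ray(c2,u2);out=[]
    for a,b in zip(d1,d2):
        s=np.linalg.lstsq(np.c_[a,-b],o2-o1,rcond=None)[0]
        p,q=o1+a*s[0],o2+b*s[1]; out.append(np.r_[(p+q)/2,np.linalg.norm(p-q)])
    return np.array(out)
E
python3 - <<'E'
from h import *
import numpy as np
np.set_printoptions(precision=4,suppress=True)
for n in('top','side','wrist'):
    c=snap(n,f'pics/{n}0.png'); print(n,ray(c,[[320,200]]),c['K'][0,0])
print(get_obs())
E
```

```text
pics
top (array([ 0.4246, -0.1712,  0.8772]), array([[ 0.1905, -0.0107, -0.9818]])) 405.5202223588956
side (array([ 0.4275, -0.8953,  0.6277]), array([[ 0.1787,  0.7555, -0.6304]])) 401.58073173491493
wrist (array([ 0.2762, -0.62  ,  0.3836]), array([[-0.257 , -0.0845, -0.9627]])) 314.4642647258726
{'time': 0.15, 'qpos': array([ 1.2311,  0.4693, -0.0486,  1.5334,  0.0241,  1.141 , -0.0823]), 'qd': array([ 0.0012, -0.003 ,  0.0003, -0.005 , -0.002 , -0.0001, -0.0008]), 'joint_efforts': array([  0.0006, -50.8429,  -0.081 , -23.6419,  -0.0614,   0.0356,
         0.0001]), 'eef_pos': array([ 0.2063, -0.6422,  0.2217]), 'eef_rot': array([-3.1023, -0.4861,  0.0004]), 'contact_force': array([ 0.8984, -0.2006,  0.8016]), 'wrist_torque': array([0.047 , 0.0535, 0.0027]), 'finger_force': 0.0, 'opening': 0.08711232781360201}
```

View pics/top0.png

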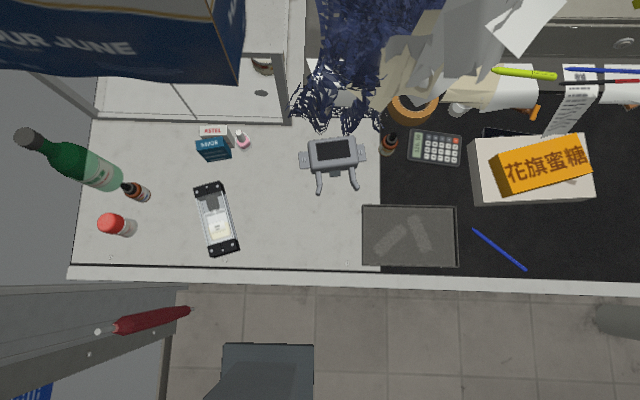

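View pics/side0.png

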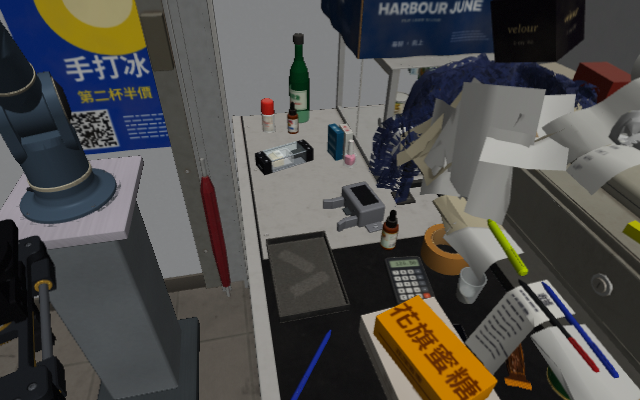

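The top view shows the case at about (216,219), its long axis near image-vertical. The release unit is at (333,158) with its cheeks opening downwards (-x), and the tray at (410,236). The blue and white cartons and the pink bottle are near (215,145), and the dropper candidates are at (137,190) and (388,143). The side view shows the same layout: case (285,156), unit (357,206), tray (307,273).

Run:
```python
from h import *
np.set_printoptions(precision=4,suppress=True)
T=dict(np.load('pics/top0.npz'));S=dict(np.load('pics/side0.npz'))
print('case corners z=.04',plane(T,[[194,188],[221,181],[239,248],[212,256]],.04))
print('tray corners z=.02',plane(T,[[362,205],[458,207],[458,267],[362,265]],.02))
print('unit',plane(T,[[308,142],[352,139],[357,166],[314,170],],.05), plane(T,[[319,192],[354,189]],.026))
print('bystanders',plane(T,[[213,150],[211,133],[243,140],[137,190],[388,143],[115,224]],.08))
a=cv2.resize(T['frame'][120:270,180:380],None,fx=4,fy=4,interpolation=cv2.INTER_CUBIC)
cv2.imwrite('pics/topc.png',a[:,:,::-1])
b=cv2.resize(S['frame'][110:250,240:410],None,fx=4.2,fy=4.2,interpolation=cv2.INTER_CUBIC)
cv2.imwrite('pics/sidec.png',b[:,:,::-1])
print(cv2.Rodrigues(get_obs()['eef_rot'])[0])
```

```text
case corners z=.04 [[ 0.6053  0.0858  0.04  ]
 [ 0.6221  0.0303  0.04  ]
 [ 0.4823 -0.0169  0.04  ]
 [ 0.4647  0.0368  0.04  ]]
tray corners z=.02 [[ 0.5825 -0.2709  0.02  ]
 [ 0.5841 -0.4758  0.02  ]
 [ 0.4576 -0.4701  0.02  ]
 [ 0.4556 -0.2714  0.02  ]]
unit [[ 0.7107 -0.1514  0.05  ]
 [ 0.7201 -0.2454  0.05  ]
 [ 0.6605 -0.2565  0.05  ]
 [ 0.6492 -0.1659  0.05  ]] [[ 0.6072 -0.1779  0.026 ]
 [ 0.6159 -0.2529  0.026 ]]
bystanders [[ 0.6773  0.0417  0.08  ]
 [ 0.7138  0.0486  0.08  ]
 [ 0.7007 -0.0181  0.08  ]
 [ 0.5894  0.186   0.08  ]
 [ 0.7027 -0.3168  0.08  ]
 [ 0.5201  0.2205  0.08  ]]
[[ 0.9521  0.3059 -0.0005]
 [ 0.3059 -0.9521  0.0014]
 [-0.     -0.0015 -1.    ]]
```

View pics/topc.png

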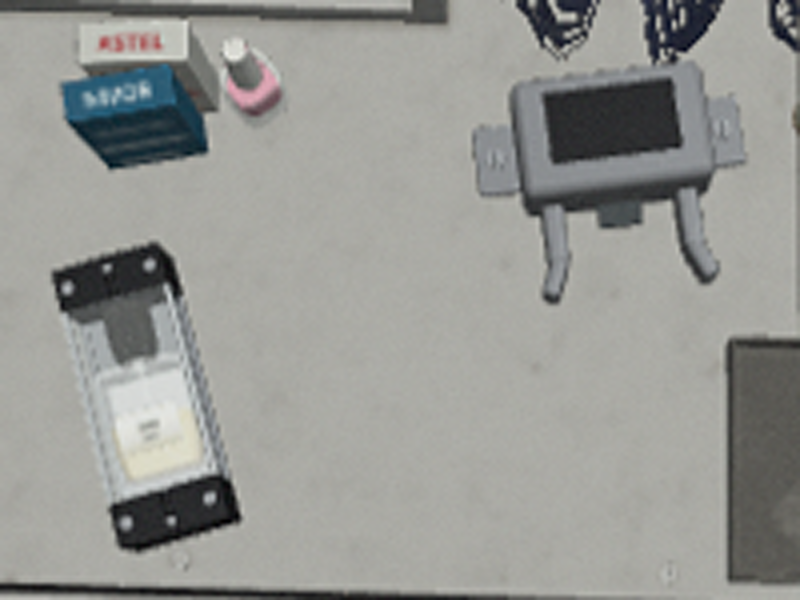

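The crop shows the blade at about (620,215) and the cheek tips at (552,295) and (710,272). The case corners are (55,272), (160,245), (238,518) and (118,548), so its yaw is about 0.33 and the unit's about 0.12. Next is a wrist view from above, between the case and the unit.

>>> step_arm:
  deltas:
    - {"dx":0.62,"dy":-0.52,"dz":-0.08}
    - {"dx":0.62,"dy":-0.52,"dz":-0.08}
    - {"dx":0.62,"dy":-0.52,"dz":-0.08}
    - {"dx":0.62,"dy":-0.52,"dz":-0.08}
    - {"dx":0.62,"dy":-0.52,"dz":-0.08}
    - {"dx":0.62,"dy":-0.52,"dz":-0.08}
    - {"dx":0.62,"dy":-0.52,"dz":-0.08}
    - {"dx":0.62,"dy":-0.52,"dz":-0.08}
  fingers: 1

```text
schema error: expected keys dx, dy, dz, ax, ay, az
```

>>> step_arm:
  deltas:
    - {"dx":0.62,"dy":-0.52,"dz":-0.08}
    - {"dx":0.62,"dy":-0.52,"dz":-0.08}
    - {"dx":0.62,"dy":-0.52,"dz":-0.08}
    - {"dx":0.62,"dy":-0.52,"dz":-0.08}
    - {"dx":0.62,"dy":-0.52,"dz":-0.08}
    - {"dx":0.62,"dy":-0.52,"dz":-0.08}
    - {"dx":0.62,"dy":-0.52,"dz":-0.08}
    - {}

```text
schema error: expected keys dx, dy, dz, ax, ay, az
```

Run:
```python
from h import *
np.set_printoptions(precision=4,suppress=True)
o=get_obs();print(o['time'],o['eef_pos'],o['eef_rot'],o['qpos'],o['qd'])
c=snap('wrist','pics/w1.png')
```

```text
0.15 [ 0.2063 -0.6422  0.2217] [-3.1023 -0.4861  0.0004] [ 1.2311  0.4693 -0.0486  1.5334  0.0241  1.141  -0.0823] [ 0.0012 -0.003   0.0003 -0.005  -0.002  -0.0001 -0.0008]
```

View pics/w1.png

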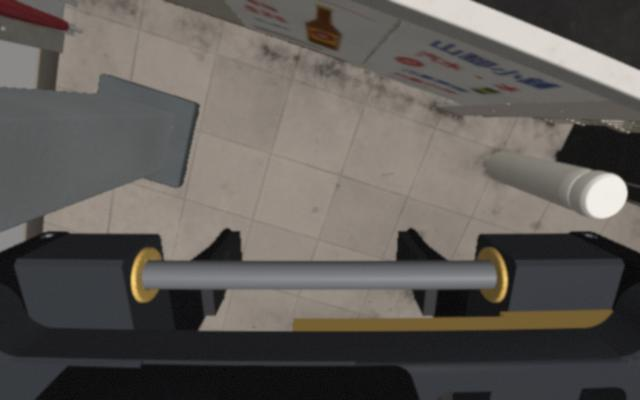

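The wrist view shows that the gripper hides rows below about 230 and that image-up is tool +x. The refused moves have to be re-sent with all six keys.

>>> step_arm:
  deltas:
    - {"dx":0.57,"dy":-0.59,"dz":-0.1,"ax":0,"ay":0,"az":0}
    - {"dx":0.57,"dy":-0.59,"dz":-0.1,"ax":0,"ay":0,"az":0}
    - {"dx":0.57,"dy":-0.59,"dz":-0.1,"ax":0,"ay":0,"az":0}
    - {"dx":0.57,"dy":-0.59,"dz":-0.1,"ax":0,"ay":0,"az":0}
    - {"dx":0.57,"dy":-0.59,"dz":-0.1,"ax":0,"ay":0,"az":0}
    - {"dx":0.57,"dy":-0.59,"dz":-0.1,"ax":0,"ay":0,"az":0}
    - {"dx":0.57,"dy":-0.59,"dz":-0.1,"ax":0,"ay":0,"az":0}
    - {"dx":0.57,"dy":-0.59,"dz":-0.1,"ax":0,"ay":0,"az":0}
  fingers: 1

```text
time: 1.0
eef_pos: [0.3518, -0.3466, 0.2628]
eef_rot: [3.103, 0.486, 0.0]
contact_force: [0.7, -0.9, 0.5]
opening: 0.0868
finger_force: 0.0
```

>>> step_arm:
  deltas:
    - {"dx":0.57,"dy":-0.59,"dz":-0.1,"ax":0,"ay":0,"az":0}
    - {"dx":0.57,"dy":-0.59,"dz":-0.1,"ax":0,"ay":0,"az":0}
    - {"dx":0.57,"dy":-0.59,"dz":-0.1,"ax":0,"ay":0,"az":0}
    - {"dx":0.57,"dy":-0.59,"dz":-0.1,"ax":0,"ay":0,"az":0}
    - {"dx":0.57,"dy":-0.59,"dz":-0.1,"ax":0,"ay":0,"az":0}
    - {"dx":0.57,"dy":-0.59,"dz":-0.1,"ax":0,"ay":0,"az":0}
    - {"dx":0.57,"dy":-0.59,"dz":-0.1,"ax":0,"ay":0,"az":0}
    - {"dx":0,"dy":0,"dz":0,"ax":0,"ay":0,"az":0}

```text
time: 1.8
eef_pos: [0.4804, -0.0843, 0.2986]
eef_rot: [-3.099, -0.502, -0.005]
contact_force: [-0.1, -0.0, 0.2]
opening: 0.0868
finger_force: 0.0
```

Run:
```python
from h import *
np.set_printoptions(precision=4,suppress=True)
o=get_obs();print(o['time'],o['eef_pos'],o['eef_rot'],o['qpos'],o['qd'])
c=snap('wrist','pics/w1.png')
```

```text
1.8 [ 0.4804 -0.0843  0.2986] [-3.0992 -0.5021 -0.0054] [ 0.5062  0.1238 -0.4571  1.8409  0.056   1.187  -1.2183] [ 0.048  -0.0069  0.0878  0.0326  0.0443  0.0138  0.0506]
```

View pics/w1.png

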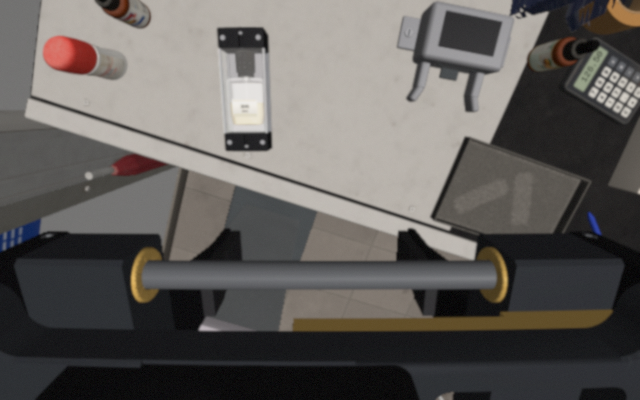

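The wrist view shows the case with corners (218,28), (266,27), (271,149) and (224,150). The unit is at (455,45) with cheek tips at (414,103) and (473,107), and the tray corners are at (470,138), (588,180) and (434,214). I'll zoom in for exact pixels.

Run:
```python
import cv2,numpy as np
f=cv2.imread('pics/w1.png')
a=cv2.resize(f[15:160,205:285],None,fx=4,fy=4,interpolation=cv2.INTER_CUBIC)
b=cv2.resize(f[0:115,395:515],None,fx=4,fy=4,interpolation=cv2.INTER_CUBIC)
o=np.zeros((580,800,3),np.uint8);o[:,:320]=a;o[:460,320:]=b
cv2.imwrite('pics/w1c.png',o)
```

```text
(no output)
```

View pics/w1c.png

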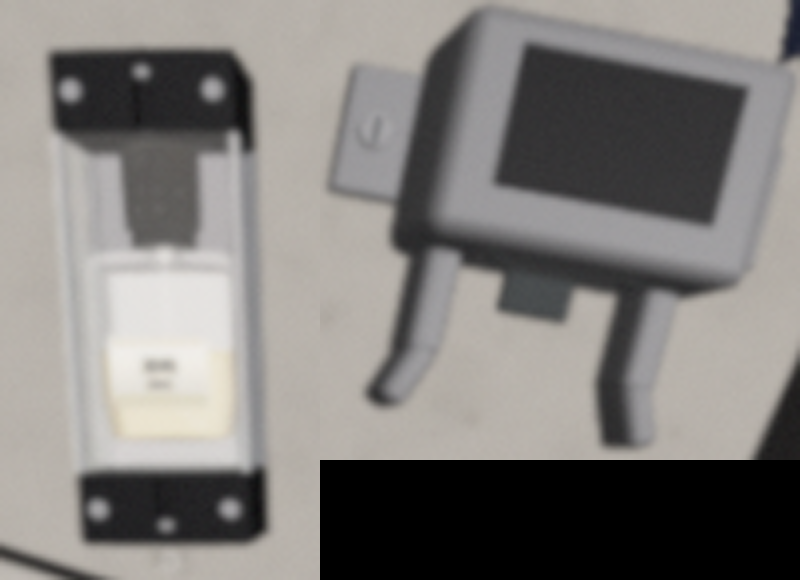

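The crop gives rivets on the case at (70,91), (213,90), (97,510) and (230,510), and studs at (142,71) and (166,525). The blade's front corners are (500,310) and (567,323), its root is near (508,268) and (578,285), and the housing's front top edge runs from (432,228) to (738,283).

Run:
```python
from h import *
np.set_printoptions(precision=4,suppress=True)
T=dict(np.load('pics/top0.npz'));W=dict(np.load('pics/w1.npz'))
t=lambda p:np.array(p,float)/4+[180-.375,120-.375]
wc=lambda p:np.array(p,float)/4+[205-.375,15-.375]
wu=lambda p:(np.array(p,float)-[320,0])/4+[395-.375,-.375]
ct=t([[67,289],[150,265],[126,523],[209,497],[107,268],[171,520]])
cw=wc([[70,91],[213,90],[97,510],[230,510],[142,71],[166,525]])
r=tri(T,ct,W,cw);print('case tri\n',r)
for n,q in(('w',plane(W,cw,.04)),('t',plane(T,ct,.04)),('tri',r)):
    v=(q[0]+q[1]-q[2]-q[3])[:2]; print(n,q[:4,:2].mean(0),np.arctan2(v[1],v[0]),np.linalg.norm(v)/2)
b=plane(W,wu([[500,310],[567,323]]),.015);print('blade tip w\n',b,b.mean(0),np.linalg.norm(b[0]-b[1]))
v=b[0]-b[1];print('yaw',np.arctan2(-v[0],v[1]))
b=plane(T,t([[600,226],[640,226]]),.015);print('blade tip t\n',b,b.mean(0))
def yaw(e): v=e[0]-e[1];return np.arctan2(-v[0],v[1])
s=plane(W,wu([[525,43],[748,88],[497,184],[713,224]]),.05);print('screen w\n',s,yaw(s[:2]),yaw(s[2:]))
s2=plane(T,t([[543,93],[678,78],[553,164],[683,147]]),.05);print('screen t\n',s2,yaw(s2[:2]),yaw(s2[2:]))
st=tri(T,t([[543,93],[678,78],[553,164],[683,147]]),W,wu([[525,43],[748,88],[497,184],[713,224]]));print('screen tri\n',st)
p=plane(W,wu([[375,403],[605,445],[350,0]]),.0);print('cheek tip base',p[:2])
p=plane(W,wu([[432,345],[665,295]]),.026);print('cheek',p)
tr=[[470,138],[588,180],[434,214]]
print('tray tri',tri(T,[[362,205],[458,207],[362,265]],W,tr)); print(plane(W,tr,.02))
```

```text
case tri
 [[ 0.5985  0.0823  0.0345  0.0011]
 [ 0.6136  0.0409  0.0297  0.0012]
 [ 0.4761  0.0408  0.0374  0.0012]
 [ 0.4903 -0.0013  0.0388  0.0005]
 [ 0.6123  0.0646  0.0261  0.0013]
 [ 0.4783  0.0181  0.0357  0.0008]]
w [0.5442 0.0399] 0.3192064743169224 0.12803488000504198
t [0.5437 0.0389] 0.3191554484978424 0.12754372523565682
tri [0.5446 0.0407] 0.3281196547421542 0.12974574710629705
blade tip w
 [[ 0.6456 -0.1994  0.015 ]
 [ 0.6492 -0.2226  0.015 ]] [ 0.6474 -0.211   0.015 ] 0.023462958472879686
yaw 0.15430459398034121
blade tip t
 [[ 0.6458 -0.2003  0.015 ]
 [ 0.6464 -0.2222  0.015 ]] [ 0.6461 -0.2113  0.015 ]
screen w
 [[ 0.7096 -0.1658  0.05  ]
 [ 0.7208 -0.2344  0.05  ]
 [ 0.671  -0.1733  0.05  ]
 [ 0.6826 -0.2409  0.05  ]] 0.16251742546608994 0.16948042390618767
screen t
 [[ 0.7092 -0.1672  0.05  ]
 [ 0.7196 -0.2392  0.05  ]
 [ 0.6699 -0.1736  0.05  ]
 [ 0.6813 -0.2423  0.05  ]] 0.1440542036274099 0.16314414784999887
screen tri
 [[ 0.7113 -0.1671  0.0448  0.0006]
 [ 0.7256 -0.2402  0.0362  0.0019]
 [ 0.6708 -0.1736  0.0488  0.001 ]
 [ 0.6833 -0.2427  0.0457  0.0013]]
cheek tip base [[ 0.606  -0.1747  0.    ]
 [ 0.6194 -0.2581  0.    ]]
cheek [[ 0.6259 -0.1791  0.026 ]
 [ 0.6654 -0.2458  0.026 ]]
tray tri [[ 0.5841 -0.2716  0.0171  0.0022]
 [ 0.5886 -0.4837 -0.0019  0.0008]
 [ 0.4596 -0.2761 -0.0027  0.0076]]
[[ 0.5849 -0.2706  0.02  ]
 [ 0.5871 -0.4639  0.02  ]
 [ 0.467  -0.2677  0.02  ]]
```

>>> step_arm:
  deltas:
    - {"dx":0.4,"dy":-0.39,"dz":0.7,"ax":0,"ay":0,"az":0}
    - {"dx":0.4,"dy":-0.39,"dz":0.7,"ax":0,"ay":0,"az":0}
    - {"dx":0.4,"dy":-0.39,"dz":0.7,"ax":0,"ay":0,"az":0}
    - {"dx":0.4,"dy":-0.39,"dz":0.7,"ax":0,"ay":0,"az":0}
    - {"dx":0.4,"dy":-0.39,"dz":0.7,"ax":0,"ay":0,"az":0}
    - {"dx":0,"dy":0,"dz":0,"ax":0,"ay":0,"az":0}
    - {"dx":0,"dy":0,"dz":0,"ax":0,"ay":0,"az":0}

```text
time: 2.55
eef_pos: [0.5429, 0.0316, 0.1216]
eef_rot: [3.103, 0.485, -0.004]
contact_force: [0.1, -0.3, -0.2]
opening: 0.087
finger_force: 0.0
```

```bash
cat >> h.py <<'E'
def go(x,y,z,h):
    "tool-frame shift (mm/50) and az (units .12) to reach world target; mildly tilted tool corrected via ax,ay"
    from scipy.spatial.transform import Rotation as R
    o=get_obs();r=R.from_rotvec(o['eef_rot']);g=R.from_euler('z',h)*R.from_euler('x',np.pi)
    m=r.as_matrix();print('t',o['time'],'pos',o['eef_pos'].round(4),'head',round(np.arctan2(m[1,0],m[0,0]),4),'q',o['qpos'].round(2),'F',o['contact_force'].round(1))
    print('shift',(r.inv().apply(np.array([x,y,z])-o['eef_pos'])/.05).round(3),'turn',((r.inv()*g).as_rotvec()/.12).round(3))
E
python3 -c "
from h import *
go(.544,.0394,.008,.32)"
```

```text
t 2.55 pos [0.5429 0.0316 0.1216] head 0.3104 q [ 0.24  0.42 -0.48  1.93  0.25  0.86 -1.63] F [ 0.1 -0.3 -0.2]
shift [ 0.074 -0.141  2.273] turn [ 0.001  0.023 -0.08 ]
```

>>> step_arm:
  deltas:
    - {"dx":0.07,"dy":-0.14,"dz":0.4,"ax":0,"ay":0.02,"az":-0.08}
    - {"dx":0,"dy":0,"dz":0.6,"ax":0,"ay":0,"az":0}
    - {"dx":0,"dy":0,"dz":0.6,"ax":0,"ay":0,"az":0}
    - {"dx":0,"dy":0,"dz":0.45,"ax":0,"ay":0,"az":0}
    - {"dx":0,"dy":0,"dz":0.21,"ax":0,"ay":0,"az":0}
    - {"dx":0,"dy":0,"dz":0,"ax":0,"ay":0,"az":0}
    - {"dx":0,"dy":0,"dz":0,"ax":0,"ay":0,"az":0}

```text
time: 3.25
eef_pos: [0.5461, 0.0399, 0.011]
eef_rot: [3.101, 0.499, 0.008]
contact_force: [1.5, -0.1, -0.5]
opening: 0.087
finger_force: 0.0
```

>>> step_arm:
  deltas:
    - {"dx":0,"dy":0,"dz":0,"ax":0,"ay":0,"az":0}
    - {"dx":0,"dy":0,"dz":0,"ax":0,"ay":0,"az":0}
    - {"dx":0,"dy":0,"dz":0,"ax":0,"ay":0,"az":0}
    - {"dx":0,"dy":0,"dz":0,"ax":0,"ay":0,"az":0}
    - {"dx":0,"dy":0,"dz":0,"ax":0,"ay":0,"az":0}
    - {"dx":0,"dy":0,"dz":0,"ax":0,"ay":0,"az":0}
  fingers: 0
  newtons: 30

```text
time: 3.85
eef_pos: [0.5451, 0.0405, 0.0098]
eef_rot: [-3.101, -0.501, -0.004]
contact_force: [-1.6, 0.4, 1.6]
opening: 0.0577
finger_force: 30.0
```

```bash
python3 -c "
from h import *
go(.5054,-.2336,.06,.157)"
```

```text
t 3.85 pos [0.5451 0.0405 0.0098] head 0.3205 q [ 0.16  0.58 -0.4   1.99  0.37  0.64 -1.74] F [-1.6  0.4  1.6]
shift [-2.478  4.953 -1.008] turn [ 0.002 -0.022  1.362]
```

>>> step_arm:
  deltas:
    - {"dx":0,"dy":0,"dz":-0.4,"ax":0,"ay":0,"az":0}
    - {"dx":-0.2,"dy":0.3,"dz":-0.6,"ax":0,"ay":0,"az":0}
    - {"dx":-0.38,"dy":0.75,"dz":0,"ax":0,"ay":0,"az":0}
    - {"dx":-0.38,"dy":0.8,"dz":0,"ax":0,"ay":0,"az":0}
    - {"dx":-0.38,"dy":0.8,"dz":0,"ax":0,"ay":0,"az":0}
    - {"dx":-0.38,"dy":0.8,"dz":0,"ax":0,"ay":0,"az":0}
    - {"dx":-0.38,"dy":0.8,"dz":0,"ax":0,"ay":0,"az":0}
    - {"dx":-0.38,"dy":0.7,"dz":0,"ax":0,"ay":0,"az":0}

```text
time: 4.65
eef_pos: [0.504, -0.2357, 0.0586]
eef_rot: [-3.101, -0.499, -0.002]
contact_force: [1.5, -0.4, -3.6]
opening: 0.0577
finger_force: 30.0
```

>>> step_arm:
  deltas:
    - {"dx":0,"dy":0,"dz":0,"ax":0,"ay":0,"az":0.4}
    - {"dx":0,"dy":0,"dz":0,"ax":0,"ay":0,"az":0.5}
    - {"dx":0,"dy":0,"dz":0,"ax":0,"ay":0,"az":0.46}
    - {"dx":0,"dy":0,"dz":0,"ax":0,"ay":0,"az":0}
    - {"dx":0,"dy":0,"dz":0,"ax":0,"ay":0,"az":0}

```text
time: 5.15
eef_pos: [0.5047, -0.2331, 0.0588]
eef_rot: [-3.131, -0.249, -0.002]
contact_force: [0.1, 0.1, -3.0]
opening: 0.0577
finger_force: 30.0
```

```bash
python3 -c "
from h import *
go(.5054,-.2336,.0098,.157)
snap('wrist','pics/w2.png')"
```

```text
t 5.15 pos [ 0.5047 -0.2331  0.0588] head 0.1587 q [ 0.65  0.51 -0.38  1.95  0.27  0.73 -1.3 ] F [ 0.1  0.1 -3. ]
shift [0.012 0.014 0.979] turn [-0.008 -0.012  0.014]
```

View pics/w2.png

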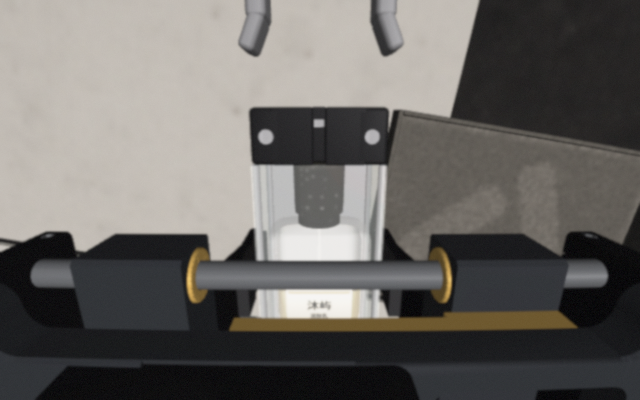

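The wrist view shows the held case square in the jaws (columns 250–388, centre 319), in line with the cheek tips at (252,50) and (390,48). The tray's wall is directly beside it on the right at (398,115). The right finger would land on that wall, so I'll first nudge the tray aside, approaching from the left.

>>> step_arm:
  deltas:
    - {"dx":0,"dy":-0.5,"dz":0,"ax":0,"ay":0,"az":0}
    - {"dx":0,"dy":0,"dz":0.5,"ax":0,"ay":0,"az":0}
    - {"dx":0,"dy":0,"dz":0.38,"ax":0,"ay":0,"az":0}
    - {"dx":0,"dy":0.15,"dz":0,"ax":0,"ay":0,"az":0}
    - {"dx":0,"dy":0.15,"dz":0,"ax":0,"ay":0,"az":0}
    - {"dx":0,"dy":0.15,"dz":0,"ax":0,"ay":0,"az":0}
    - {"dx":0,"dy":0.15,"dz":0,"ax":0,"ay":0,"az":0}

```text
time: 5.9
eef_pos: [0.5067, -0.2396, 0.0162]
eef_rot: [3.132, 0.245, 0.006]
contact_force: [-0.7, 1.0, -3.3]
opening: 0.0576
finger_force: 30.8
```

>>> step_arm:
  deltas:
    - {"dx":0,"dy":0.15,"dz":0,"ax":0,"ay":0,"az":0}
    - {"dx":0,"dy":0.15,"dz":0,"ax":0,"ay":0,"az":0}
    - {"dx":0,"dy":0.1,"dz":0,"ax":0,"ay":0,"az":0}
    - {"dx":0,"dy":0,"dz":0,"ax":0,"ay":0,"az":0}

```text
time: 6.3
eef_pos: [0.5092, -0.2594, 0.0154]
eef_rot: [3.132, 0.245, 0.004]
contact_force: [-0.3, 0.0, -2.6]
opening: 0.0577
finger_force: 30.0
```

>>> step_arm:
  deltas:
    - {"dx":0,"dy":-0.2,"dz":0,"ax":0,"ay":0,"az":0}
    - {"dx":0,"dy":-0.3,"dz":0,"ax":0,"ay":0,"az":0}
    - {"dx":0,"dy":0,"dz":0,"ax":0,"ay":0,"az":0}
    - {"dx":0,"dy":0,"dz":0,"ax":0,"ay":0,"az":0}

```text
time: 6.7
eef_pos: [0.5053, -0.2321, 0.0154]
eef_rot: [-3.131, -0.251, -0.004]
contact_force: [1.4, -0.5, -3.6]
opening: 0.0577
finger_force: 30.0
```

```bash
python3 -c "
from h import *
go(.5054,-.2336,.0098,.157)
snap('wrist','pics/w3.png');snap('top','pics/t3.png')
a=cv2.imread('pics/w3.png');b=cv2.imread('pics/t3.png')[130:280,260:480]
o=np.zeros((300+300,800,3),np.uint8);o[:240,:640]=a[:240];b=cv2.resize(b,None,fx=2.3,fy=2.3);o[250:250+b.shape[0],:b.shape[1]]=b
cv2.imwrite('pics/c3.png',o)"
```

```text
t 6.7 pos [ 0.5053 -0.2321  0.0154] head 0.1597 q [ 0.63  0.57 -0.36  1.97  0.31  0.65 -1.34] F [ 1.4 -0.5 -3.6]
shift [-0.003  0.031  0.112] turn [-0.004 -0.02   0.023]
```

View pics/c3.png

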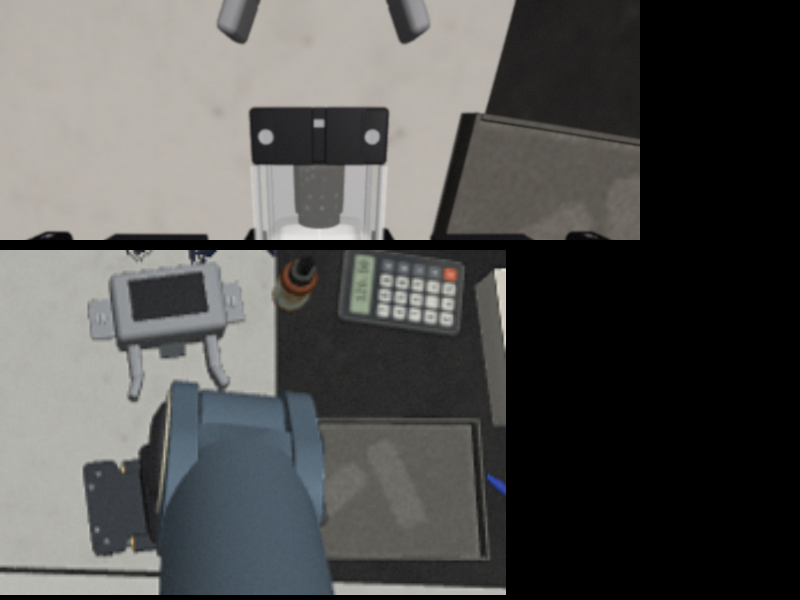

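The tray has moved clear, about 27 mm to the right. The cheek tips average column 322.5 against 319 for the case, which means about 1.5 mm to the right and agrees with the computed shift. I'll lower the case to the counter and slide it in.

>>> step_arm:
  deltas:
    - {"dx":0,"dy":0.03,"dz":0.06,"ax":0,"ay":0,"az":0.02}
    - {"dx":0,"dy":0,"dz":0.045,"ax":0,"ay":0,"az":0}
    - {"dx":0,"dy":0,"dz":0,"ax":0,"ay":0,"az":0}
    - {"dx":0,"dy":0,"dz":0,"ax":0,"ay":0,"az":0}

```text
time: 7.2
eef_pos: [0.5054, -0.2351, 0.0098]
eef_rot: [-3.132, -0.242, -0.003]
contact_force: [0.0, -0.6, -3.2]
opening: 0.0577
finger_force: 30.0
```

>>> step_arm:
  deltas:
    - {"dx":0.15,"dy":0,"dz":0,"ax":0,"ay":0,"az":0}
    - {"dx":0.15,"dy":0,"dz":0,"ax":0,"ay":0,"az":0}
    - {"dx":0.15,"dy":0,"dz":0,"ax":0,"ay":0,"az":0}
    - {"dx":0.15,"dy":0,"dz":0,"ax":0,"ay":0,"az":0}
    - {"dx":0.15,"dy":0,"dz":0,"ax":0,"ay":0,"az":0}
    - {"dx":0.15,"dy":0,"dz":0,"ax":0,"ay":0,"az":0}
    - {"dx":0,"dy":0,"dz":0,"ax":0,"ay":0,"az":0}

```text
time: 7.9
eef_pos: [0.5515, -0.2273, 0.0102]
eef_rot: [-3.131, -0.244, -0.006]
contact_force: [0.0, -0.4, -3.9]
opening: 0.0579
finger_force: 30.0
```

```bash
python3 -c "
from h import *
go(.5844,-.2211,.0098,.157)
snap('wrist','pics/w4.png')"
```

```text
t 7.9 pos [ 0.5515 -0.2273  0.0102] head 0.1558 q [ 0.58  0.62 -0.35  1.88  0.32  0.69 -1.37] F [ 0.  -0.4 -3.9]
shift [ 0.669 -0.021  0.011] turn [-0.003 -0.034 -0.01 ]
```

View pics/w4.png

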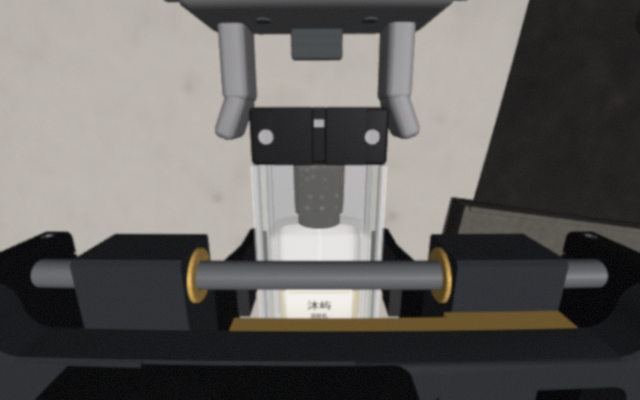

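The wrist view shows the case nose entering the cheeks. The blade is at columns 292–342 (mid 317), the case mid is 319, and the stud is at (319,123). I'll push in with a 1 mm correction to the left.

>>> step_arm:
  deltas:
    - {"dx":0.1,"dy":-0.02,"dz":0.01,"ax":0,"ay":-0.03,"az":0}
    - {"dx":0.12,"dy":0,"dz":0,"ax":0,"ay":0,"az":0}
    - {"dx":0.12,"dy":0,"dz":0,"ax":0,"ay":0,"az":0}
    - {"dx":0.1,"dy":0,"dz":0,"ax":0,"ay":0,"az":0}
    - {"dx":0,"dy":0,"dz":0,"ax":0,"ay":0,"az":0}

```text
time: 8.45
eef_pos: [0.5732, -0.2231, 0.0098]
eef_rot: [-3.132, -0.244, -0.002]
contact_force: [2.0, -0.1, -1.3]
opening: 0.0578
finger_force: 30.0
```

>>> step_arm:
  deltas:
    - {"dx":0.05,"dy":0,"dz":0,"ax":0,"ay":0,"az":0}
    - {"dx":0.05,"dy":0,"dz":0,"ax":0,"ay":0,"az":0}
    - {"dx":0.05,"dy":0,"dz":0,"ax":0,"ay":0,"az":0}
    - {"dx":0,"dy":0,"dz":0,"ax":0,"ay":0,"az":0}

```text
time: 8.85
eef_pos: [0.5763, -0.2229, 0.0098]
eef_rot: [3.132, 0.242, -0.011]
contact_force: [-8.3, 0.3, 7.2]
opening: 0.0581
finger_force: 30.0
```

```bash
cat >> h.py <<'E'
def stud(f):
    "white spots on the black housing nearest the wrist camera: two rivets, and the stud between them"
    g=cv2.imread(f,0)[95:235,240:400]; m=(g>110).astype(np.uint8)
    n,_,s,c=cv2.connectedComponentsWithStats(m)
    print([(c[i].round(1)+[240,95]).tolist()+[int(s[i,4])] for i in range(1,n) if 15<s[i,4]<320])
E
python3 -c "
from h import *
go(.5844,-.2211,.0098,.157)
stud('pics/w2.png');stud('pics/w4.png')
snap('wrist','pics/w5.png');stud('pics/w5.png')"
```

```text
t 8.85 pos [ 0.5763 -0.2229  0.0098] head 0.1543 q [ 0.55  0.65 -0.34  1.82  0.31  0.73 -1.38] F [-8.3  0.3  7.2]
shift [ 0.165 -0.012 -0.002] turn [-0.004  0.058 -0.022]
[[318.5, 122.6, 78], [265.2, 136.4, 184], [371.8, 136.4, 184]]
[[241.5, 101.2, 59], [396.4, 103.8, 130], [318.5, 122.6, 77], [265.3, 136.5, 174], [371.8, 136.4, 178]]
[[318.5, 125.0, 107], [265.1, 137.1, 181], [372.0, 137.2, 184]]
```

>>> step_arm:
  deltas:
    - {"dx":0.06,"dy":0,"dz":0,"ax":0,"ay":0,"az":0}
    - {"dx":0.06,"dy":0,"dz":0,"ax":0,"ay":0,"az":0}
    - {"dx":0.04,"dy":0,"dz":0,"ax":0,"ay":0,"az":0}
    - {"dx":0,"dy":0,"dz":0,"ax":0,"ay":0,"az":0}

```text
time: 9.3
eef_pos: [0.584, -0.2217, 0.0098]
eef_rot: [3.132, 0.242, -0.011]
contact_force: [-8.9, -0.3, 8.3]
opening: 0.0579
finger_force: 30.0
```

```bash
python3 -c "
from h import *
go(.5844,-.2211,.0098,.157)
snap('wrist','pics/w6.png');stud('pics/w6.png')"
```

```text
t 9.3 pos [ 0.584  -0.2217  0.0098] head 0.1543 q [ 0.54  0.66 -0.34  1.8   0.31  0.74 -1.39] F [-8.9 -0.3  8.3]
shift [ 0.009 -0.011 -0.001] turn [-0.005  0.061 -0.022]
[[275.8, 105.7, 126], [358.8, 105.2, 161], [265.1, 137.2, 180], [371.9, 137.2, 183], [318.5, 144.0, 107]]
```

>>> step_arm:
  deltas:
    - {"dx":0.04,"dy":0,"dz":0,"ax":0,"ay":0,"az":0}
    - {"dx":0.03,"dy":0,"dz":0,"ax":0,"ay":0,"az":0}
    - {"dx":0,"dy":0,"dz":0,"ax":0,"ay":0,"az":0}
    - {"dx":0,"dy":0,"dz":0,"ax":0,"ay":0,"az":0}

```text
time: 9.75
eef_pos: [0.5859, -0.2214, 0.0097]
eef_rot: [-3.132, -0.242, 0.017]
contact_force: [-11.7, 0.4, 11.8]
opening: 0.0577
finger_force: 30.0
```

```bash
python3 -c "
from h import *
go(.5844,-.2211,.0098,.157)
snap('wrist','pics/w7.png');stud('pics/w7.png')"
```

```text
t 9.75 pos [ 0.5859 -0.2214  0.0097] head 0.1541 q [ 0.54  0.66 -0.34  1.8   0.31  0.75 -1.39] F [-11.7   0.4  11.8]
shift [-0.028 -0.011 -0.001] turn [-0.008  0.088 -0.024]
[[372.0, 137.6, 182], [264.9, 137.7, 177], [318.5, 149.0, 105]]
```

>>> step_arm:
  deltas:
    - {"dx":0.04,"dy":0,"dz":0,"ax":0,"ay":0,"az":0}
    - {"dx":0.03,"dy":0,"dz":0,"ax":0,"ay":0,"az":0}
    - {"dx":0,"dy":0,"dz":0,"ax":0,"ay":0,"az":0}

```text
time: 10.1
eef_pos: [0.586, -0.2214, 0.0097]
eef_rot: [-3.132, -0.241, 0.028]
contact_force: [-17.8, 0.6, 17.6]
opening: 0.0575
finger_force: 30.0
```

```bash
python3 -c "
from h import *
go(.5054,-.2336,.0098,.157)
snap('wrist','pics/w8.png');stud('pics/w8.png')"
```

```text
t 10.1 pos [ 0.586  -0.2214  0.0097] head 0.1535 q [ 0.53  0.67 -0.34  1.79  0.31  0.76 -1.39] F [-17.8   0.6  17.6]
shift [-1.63  -0.006  0.027] turn [-0.013  0.149 -0.029]
[[264.7, 138.5, 176], [372.1, 138.4, 183], [318.4, 149.5, 98]]
```

The lock is home: the stud moved about 25 px (10.5 mm), travel has stopped, and force is rising. Next I'll draw it straight out, lift, and turn.

>>> step_arm:
  deltas:
    - {"dx":-0.15,"dy":0,"dz":0,"ax":0,"ay":0,"az":0}
    - {"dx":-0.2,"dy":0,"dz":0,"ax":0,"ay":0,"az":0}
    - {"dx":-0.25,"dy":0,"dz":0,"ax":0,"ay":0,"az":0}
    - {"dx":-0.3,"dy":0,"dz":0,"ax":0,"ay":0,"az":0}
    - {"dx":-0.3,"dy":0,"dz":0,"ax":0,"ay":0,"az":0}
    - {"dx":-0.3,"dy":0,"dz":0,"ax":0,"ay":0,"az":0}
    - {"dx":-0.2,"dy":0,"dz":-0.4,"ax":0,"ay":0,"az":0}
    - {"dx":0,"dy":0,"dz":-0.8,"ax":0,"ay":0,"az":0}

```text
time: 10.95
eef_pos: [0.5033, -0.2329, 0.0662]
eef_rot: [-3.128, -0.24, 0.02]
contact_force: [0.6, -1.2, -2.6]
opening: 0.0574
finger_force: 30.0
```

>>> step_arm:
  deltas:
    - {"dx":0,"dy":0,"dz":0,"ax":0,"ay":0,"az":-0.5}
    - {"dx":0,"dy":0,"dz":0,"ax":0,"ay":0,"az":-0.9}
    - {"dx":0,"dy":0,"dz":0,"ax":0,"ay":0,"az":-0.9}
    - {"dx":0,"dy":0,"dz":0,"ax":0,"ay":0,"az":-0.9}
    - {"dx":0,"dy":0,"dz":0,"ax":0,"ay":0,"az":-0.9}
    - {"dx":0,"dy":0,"dz":0,"ax":0,"ay":0,"az":-0.9}
    - {"dx":0,"dy":0,"dz":0,"ax":0,"ay":0,"az":-0.9}
    - {"dx":0,"dy":0,"dz":0,"ax":0,"ay":0,"az":-0.9}

```text
time: 11.75
eef_pos: [0.5078, -0.2332, 0.0684]
eef_rot: [-2.773, -1.47, 0.005]
contact_force: [1.3, -0.5, -3.3]
opening: 0.0576
finger_force: 30.0
```

>>> step_arm:
  deltas:
    - {"dx":0,"dy":0,"dz":0,"ax":0,"ay":0,"az":-0.9}
    - {"dx":0,"dy":0,"dz":0,"ax":0,"ay":0,"az":-0.9}
    - {"dx":0,"dy":0,"dz":0,"ax":0,"ay":0,"az":-0.9}
    - {"dx":0,"dy":0,"dz":0,"ax":0,"ay":0,"az":-0.9}
    - {"dx":0,"dy":0,"dz":0,"ax":0,"ay":0,"az":-0.9}
    - {"dx":0,"dy":0,"dz":0,"ax":0,"ay":0,"az":-0.9}
    - {"dx":0,"dy":0,"dz":0,"ax":0,"ay":0,"az":-0.9}
    - {"dx":0,"dy":0,"dz":0,"ax":0,"ay":0,"az":-0.9}

```text
time: 12.55
eef_pos: [0.5078, -0.2333, 0.0684]
eef_rot: [-1.902, -2.496, 0.003]
contact_force: [-0.1, 0.6, -3.3]
opening: 0.0576
finger_force: 30.0
```

```bash
python3 -c "
from h import *
go(.5054,-.2336,.07,3.2986)"
```

```text
t 12.55 pos [ 0.5078 -0.2333  0.0684] head 1.8391 q [ 0.95  0.61 -0.8   1.92  0.57  0.87  0.12] F [-0.1  0.6 -3.3]
shift [ 0.006 -0.049 -0.032] turn [ -0.014  -0.036 -12.163]
```

>>> step_arm:
  deltas:
    - {"dx":0,"dy":0,"dz":0,"ax":0,"ay":0,"az":-0.9}
    - {"dx":0,"dy":0,"dz":0,"ax":0,"ay":0,"az":-0.9}
    - {"dx":0,"dy":0,"dz":0,"ax":0,"ay":0,"az":-0.9}
    - {"dx":0,"dy":0,"dz":0,"ax":0,"ay":0,"az":-0.9}
    - {"dx":0,"dy":0,"dz":0,"ax":0,"ay":0,"az":-0.9}
    - {"dx":0,"dy":0,"dz":0,"ax":0,"ay":0,"az":-0.9}
    - {"dx":0,"dy":0,"dz":0,"ax":0,"ay":0,"az":-0.9}
    - {"dx":0,"dy":0,"dz":0,"ax":0,"ay":0,"az":-0.9}

```text
time: 13.35
eef_pos: [0.5079, -0.2334, 0.0684]
eef_rot: [-0.682, -3.062, 0.001]
contact_force: [0.9, 0.7, -3.4]
opening: 0.058
finger_force: 30.0
```

>>> step_arm:
  deltas:
    - {"dx":0,"dy":0,"dz":0,"ax":0,"ay":0,"az":-0.9}
    - {"dx":0,"dy":0,"dz":0,"ax":0,"ay":0,"az":-0.9}
    - {"dx":0,"dy":0,"dz":0,"ax":0,"ay":0,"az":-0.9}
    - {"dx":0,"dy":0,"dz":0,"ax":0,"ay":0,"az":-0.9}
    - {"dx":0,"dy":0,"dz":0,"ax":0,"ay":0,"az":-0.9}
    - {"dx":0,"dy":0,"dz":0,"ax":0,"ay":0,"az":0}
    - {"dx":0,"dy":0,"dz":0,"ax":0,"ay":0,"az":0}

```text
time: 14.05
eef_pos: [0.5086, -0.2333, 0.0688]
eef_rot: [0.149, -3.135, -0.001]
contact_force: [-0.0, 0.4, -3.8]
opening: 0.0581
finger_force: 30.0
```

```bash
python3 -c "
from h import *
go(.5054,-.2336,.0098,3.2986)
snap('top','pics/t9.png');snap('wrist','pics/w9.png');stud('pics/w9.png')"
```

```text
t 14.05 pos [ 0.5086 -0.2333  0.0688] head -3.0467 q [ 1.13  0.76 -1.11  1.91  0.82  1.02  1.32] F [-0.   0.4 -3.8]
shift [ 6.20e-02 -1.00e-03  1.18e+00] turn [ 0.008 -0.025 -0.518]
[[264.9, 137.7, 190], [372.1, 137.7, 184], [318.5, 149.0, 106]]
```

Stud A stays in (row 149). I'll finish the heading and lower.

>>> step_arm:
  deltas:
    - {"dx":0,"dy":0,"dz":0,"ax":0,"ay":0,"az":-0.52}
    - {"dx":0.06,"dy":0,"dz":0.5,"ax":0.01,"ay":-0.02,"az":0}
    - {"dx":0,"dy":0,"dz":0.5,"ax":0,"ay":0,"az":0}
    - {"dx":0,"dy":0,"dz":0.1,"ax":0,"ay":0,"az":0}
    - {"dx":0,"dy":0,"dz":0,"ax":0,"ay":0,"az":0}
    - {"dx":0,"dy":0,"dz":0,"ax":0,"ay":0,"az":0}

```text
time: 14.75
eef_pos: [0.5078, -0.2335, 0.0158]
eef_rot: [-0.25, 3.129, -0.002]
contact_force: [0.8, -0.2, -2.3]
opening: 0.0579
finger_force: 30.0
```

```bash
python3 -c "
from h import *
go(.5054,-.2336,.0098,3.2986)"
```

```text
t 14.75 pos [ 0.5078 -0.2335  0.0158] head -2.982 q [ 1.1   0.83 -1.06  1.94  0.91  0.95  1.31] F [ 0.8 -0.2 -2.3]
shift [0.049 0.007 0.12 ] turn [-0.012  0.024  0.022]
```

>>> step_arm:
  deltas:
    - {"dx":0,"dy":0,"dz":0.06,"ax":-0.01,"ay":0.02,"az":0.02}
    - {"dx":0,"dy":0,"dz":0.05,"ax":0,"ay":0,"az":0}
    - {"dx":0,"dy":0,"dz":0,"ax":0,"ay":0,"az":0}
    - {"dx":-0.2,"dy":0,"dz":0,"ax":0,"ay":0,"az":0}
    - {"dx":-0.2,"dy":0,"dz":0,"ax":0,"ay":0,"az":0}
    - {"dx":-0.2,"dy":0,"dz":0,"ax":0,"ay":0,"az":0}
    - {"dx":-0.2,"dy":0,"dz":0,"ax":0,"ay":0,"az":0}
    - {"dx":0,"dy":0,"dz":0,"ax":0,"ay":0,"az":0}

```text
time: 15.55
eef_pos: [0.5493, -0.2266, 0.0097]
eef_rot: [-0.248, 3.129, 0.001]
contact_force: [2.3, 0.6, 0.4]
opening: 0.0573
finger_force: 30.0
```

```bash
python3 -c "
from h import *
go(.583,-.2216,.0098,3.2986)"
```

```text
t 15.55 pos [ 0.5493 -0.2266  0.0097] head -2.9833 q [ 1.03  0.87 -1.04  1.86  0.92  0.98  1.3 ] F [2.3 0.6 0.4]
shift [-0.682 -0.008 -0.   ] turn [0.005 0.026 0.011]
```

>>> step_arm:
  deltas:
    - {"dx":-0.12,"dy":-0.01,"dz":0,"ax":0,"ay":0.02,"az":0}
    - {"dx":-0.12,"dy":0,"dz":0,"ax":0,"ay":0,"az":0}
    - {"dx":-0.12,"dy":0,"dz":0,"ax":0,"ay":0,"az":0}
    - {"dx":-0.1,"dy":0,"dz":0,"ax":0,"ay":0,"az":0}
    - {"dx":-0.06,"dy":0,"dz":0,"ax":0,"ay":0,"az":0}
    - {"dx":0,"dy":0,"dz":0,"ax":0,"ay":0,"az":0}

```text
time: 16.15
eef_pos: [0.5723, -0.2238, 0.0097]
eef_rot: [0.246, -3.128, 0.001]
contact_force: [-3.2, 0.2, 6.0]
opening: 0.0579
finger_force: 30.0
```

>>> step_arm:
  deltas:
    - {"dx":-0.05,"dy":0,"dz":0,"ax":0,"ay":0,"az":0}
    - {"dx":-0.05,"dy":0,"dz":0,"ax":0,"ay":0,"az":0}
    - {"dx":-0.05,"dy":0,"dz":0,"ax":0,"ay":0,"az":0}
    - {"dx":0,"dy":0,"dz":0,"ax":0,"ay":0,"az":0}

```text
time: 16.55
eef_pos: [0.5768, -0.2231, 0.0096]
eef_rot: [0.245, -3.121, 0.002]
contact_force: [-9.6, -0.9, 11.4]
opening: 0.0582
finger_force: 30.0
```

>>> step_arm:
  deltas:
    - {"dx":-0.04,"dy":0,"dz":0,"ax":0,"ay":0,"az":0}
    - {"dx":-0.04,"dy":0,"dz":0,"ax":0,"ay":0,"az":0}
    - {"dx":0,"dy":0,"dz":0,"ax":0,"ay":0,"az":0}

```text
time: 16.85
eef_pos: [0.5807, -0.2225, 0.0096]
eef_rot: [0.245, -3.121, 0.003]
contact_force: [-10.7, -0.7, 11.3]
opening: 0.0577
finger_force: 30.0
```

```bash
python3 -c "
from h import *
go(.583,-.2216,.0098,3.2986)
snap('wrist','pics/w10.png');stud('pics/w10.png')"
```

```text
t 16.85 pos [ 0.5807 -0.2225  0.0096] head -2.9849 q [ 0.97  0.9  -1.02  1.78  0.91  1.02  1.3 ] F [-10.7  -0.7  11.3]
shift [-0.049  0.011 -0.004] turn [-0.006 -0.091 -0.003]
[[265.3, 135.8, 180], [371.7, 135.8, 180], [318.5, 147.2, 101]]
```

>>> step_arm:
  deltas:
    - {"dx":-0.04,"dy":0,"dz":0,"ax":0,"ay":0,"az":0}
    - {"dx":-0.04,"dy":0,"dz":0,"ax":0,"ay":0,"az":0}
    - {"dx":0,"dy":0,"dz":0,"ax":0,"ay":0,"az":0}

```text
time: 17.2
eef_pos: [0.5836, -0.2221, 0.0096]
eef_rot: [0.245, -3.119, 0.003]
contact_force: [-12.6, -1.7, 14.8]
opening: 0.0577
finger_force: 30.0
```

>>> step_arm:
  deltas:
    - {"dx":-0.03,"dy":0,"dz":0,"ax":0,"ay":0,"az":0}
    - {"dx":-0.03,"dy":0,"dz":0,"ax":0,"ay":0,"az":0}
    - {"dx":0,"dy":0,"dz":0,"ax":0,"ay":0,"az":0}

```text
time: 17.5
eef_pos: [0.5837, -0.2221, 0.0095]
eef_rot: [0.243, -3.112, 0.005]
contact_force: [-19.5, -2.0, 19.9]
opening: 0.0579
finger_force: 30.0
```

```bash
python3 -c "
from h import *
go(.583,-.2216,.0098,3.2986)
snap('wrist','pics/w10.png');stud('pics/w10.png')"
```

```text
t 17.5 pos [ 0.5837 -0.2221  0.0095] head -2.9857 q [ 0.96  0.91 -1.02  1.77  0.9   1.04  1.31] F [-19.5  -2.   19.9]
shift [ 0.013  0.012 -0.007] turn [-0.011 -0.167 -0.009]
[[265.2, 134.7, 180], [371.4, 134.5, 175], [318.4, 146.1, 101]]
```

It stalled at x = 0.5837 (0.583 predicted), so this end is home too. I'll draw out, lift, and check the stud and the tray.

>>> step_arm:
  deltas:
    - {"dx":0.15,"dy":0,"dz":0,"ax":0,"ay":0,"az":0}
    - {"dx":0.2,"dy":0,"dz":0,"ax":0,"ay":0,"az":0}
    - {"dx":0.25,"dy":0,"dz":0,"ax":0,"ay":0,"az":0}
    - {"dx":0.3,"dy":0,"dz":0,"ax":0,"ay":0,"az":0}
    - {"dx":0.3,"dy":0,"dz":0,"ax":0,"ay":0,"az":0}
    - {"dx":0.3,"dy":0,"dz":0,"ax":0,"ay":0,"az":0}
    - {"dx":0,"dy":0,"dz":-0.5,"ax":0,"ay":0,"az":0}
    - {"dx":0,"dy":0,"dz":-0.8,"ax":0,"ay":0,"az":0}

```text
time: 18.35
eef_pos: [0.5115, -0.2332, 0.0712]
eef_rot: [0.244, -3.119, -0.005]
contact_force: [1.1, -0.2, -3.1]
opening: 0.0576
finger_force: 30.0
```

```bash
python3 -c "
from h import *
go(.52,-.39,.08,3.2986+1.57)
T=snap('top','pics/t11.png');S=snap('side','pics/s11.png')
a=T['frame'][140:290,250:480];b=S['frame'][150:340,230:430]
o=np.zeros((600,800,3),np.uint8)
a=cv2.resize(a,None,fx=2.6,fy=2.6,interpolation=cv2.INTER_CUBIC);b=cv2.resize(b,None,fx=1,fy=1)
o[:390,:598]=a;o[395:585,:200]=b
e=cv2.resize(T['frame'][150:200,300:350],None,fx=4,fy=4,interpolation=cv2.INTER_CUBIC);o[:200,600:800]=e
s=cv2.resize(S['frame'][185:285,270:400],None,fx=2,fy=2,interpolation=cv2.INTER_CUBIC);o[395:595,210:470]=s
cv2.imwrite('pics/c11.png',o[:,:,::-1])"
```

```text
t 18.35 pos [ 0.5115 -0.2332  0.0712] head -2.9854 q [ 1.13  0.77 -1.12  1.89  0.82  1.05  1.38] F [ 1.1 -0.2 -3.1]
shift [ 0.323 -3.124 -0.185] turn [  0.109  -0.057 -13.09 ]
```

View pics/c11.png

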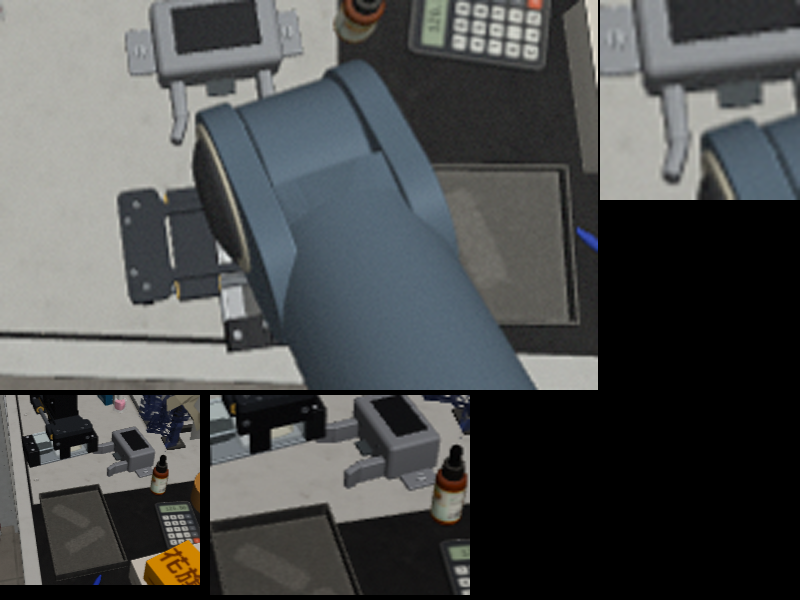

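The combined view shows the tray's right corners at about (469,203) and (473,265) in top-image pixels, with the case held clear. Stud B is hidden behind the arm. I'll work out the tray pose from the two views.

```bash
python3 -c "
from h import *
np.set_printoptions(precision=4,suppress=True)
T=dict(np.load('pics/t11.npz'));S=dict(np.load('pics/s11.npz'))
p=plane(T,[[469.2,203.5],[472.5,265]],.02);print(p)
q=plane(S,[[327.5,240],[272,245],[355,320]],.02);print(q)
print(tri(T,[[469.2,203.5]],S,[[355,320]]))
"
```

```text
[[ 0.5924 -0.4999  0.02  ]
 [ 0.4626 -0.5001  0.02  ]]
[[ 0.5862 -0.3025  0.02  ]
 [ 0.4684 -0.2939  0.02  ]
 [ 0.588  -0.5051  0.02  ]]
[[ 0.5914 -0.5016  0.0148  0.0039]]
```

>>> step_arm:
  deltas:
    - {"dx":0,"dy":0,"dz":-0.2,"ax":0,"ay":0,"az":0.5}
    - {"dx":0,"dy":0,"dz":-0.1,"ax":0,"ay":0,"az":0.9}
    - {"dx":0,"dy":0,"dz":0,"ax":0,"ay":0,"az":0.9}
    - {"dx":0,"dy":0,"dz":0,"ax":0,"ay":0,"az":0.9}
    - {"dx":0,"dy":0,"dz":0,"ax":0,"ay":0,"az":0.9}
    - {"dx":0,"dy":0,"dz":0,"ax":0,"ay":0,"az":0.9}
    - {"dx":0,"dy":0,"dz":0,"ax":0,"ay":0,"az":0.9}
    - {"dx":0,"dy":0,"dz":0,"ax":0,"ay":0,"az":0.9}

```text
time: 19.25
eef_pos: [0.514, -0.2329, 0.0871]
eef_rot: [-1.022, -2.962, 0.003]
contact_force: [0.4, -0.2, -3.0]
opening: 0.0577
finger_force: 30.0
```

>>> step_arm:
  deltas:
    - {"dx":0,"dy":0,"dz":0,"ax":0,"ay":0,"az":0.9}
    - {"dx":0,"dy":0,"dz":0,"ax":0,"ay":0,"az":0.9}
    - {"dx":0,"dy":0,"dz":0,"ax":0,"ay":0,"az":0.9}
    - {"dx":0,"dy":0,"dz":0,"ax":0,"ay":0,"az":0.9}
    - {"dx":0,"dy":0,"dz":0,"ax":0,"ay":0,"az":0.9}
    - {"dx":0,"dy":0,"dz":0,"ax":0,"ay":0,"az":0.9}
    - {"dx":0,"dy":0,"dz":0,"ax":0,"ay":0,"az":0.9}
    - {"dx":0,"dy":0,"dz":0,"ax":0,"ay":0,"az":0.9}

```text
time: 20.05
eef_pos: [0.5139, -0.2328, 0.0872]
eef_rot: [-2.169, -2.263, 0.008]
contact_force: [-0.2, 0.5, -1.9]
opening: 0.0581
finger_force: 30.0
```

```bash
python3 -c "
from h import *
go(.526,-.40,.08,1.585)"
```

```text
t 20.05 pos [ 0.5139 -0.2328  0.0872] head 1.6133 q [ 0.92  0.57 -0.76  1.89  0.5   0.89 -0.05] F [-0.2  0.5 -1.9]
shift [-3.35   0.1    0.139] turn [-0.068 -0.009  0.236]
```

>>> step_arm:
  deltas:
    - {"dx":-0.6,"dy":0.1,"dz":0,"ax":-0.05,"ay":0,"az":0.1}
    - {"dx":-0.7,"dy":0,"dz":0,"ax":0,"ay":0,"az":0}
    - {"dx":-0.75,"dy":0,"dz":0,"ax":0,"ay":0,"az":0}
    - {"dx":-0.7,"dy":0,"dz":0,"ax":0,"ay":0,"az":0}
    - {"dx":-0.6,"dy":0,"dz":0,"ax":0,"ay":0,"az":0}
    - {"dx":0,"dy":0,"dz":0.5,"ax":0,"ay":0,"az":0}
    - {"dx":0,"dy":0,"dz":0,"ax":0,"ay":0,"az":0}
    - {"dx":0,"dy":0,"dz":0,"ax":0,"ay":0,"az":0}

```text
time: 20.85
eef_pos: [0.5262, -0.3983, 0.0624]
eef_rot: [-2.178, -2.26, -0.002]
contact_force: [0.6, 0.2, -2.1]
opening: 0.0576
finger_force: 30.0
```

```bash
python3 -c "
from h import *
np.set_printoptions(precision=4,suppress=True)
go(.526,-.40,.013,1.585)
c=snap('wrist','pics/w12.png');stud('pics/w12.png')
g=cv2.cvtColor(c['frame'],cv2.COLOR_RGB2GRAY)
for r in (60,110): print(r,g[r,::8].tolist())
"
```

```text
t 20.85 pos [ 0.5262 -0.3983  0.0624] head 1.6076 q [ 1.06  0.72 -0.7   1.68  0.55  0.95  0.18] F [ 0.6  0.2 -2.1]
shift [-0.038 -0.005  0.988] turn [-0.011 -0.026  0.188]
[[265.1, 135.6, 209], [371.6, 135.4, 210], [318.4, 146.7, 132]]
60 [156, 159, 165, 164, 160, 165, 167, 169, 165, 162, 157, 159, 149, 150, 134, 101, 114, 124, 88, 200, 238, 238, 238, 238, 237, 45, 234, 234, 232, 233, 234, 234, 234, 234, 234, 233, 234, 236, 236, 234, 235, 235, 236, 236, 235, 235, 236, 235, 234, 234, 235, 236, 235, 235, 233, 232, 233, 233, 234, 234, 233, 234, 234, 235, 234, 235, 235, 234, 233, 232, 230, 231, 230, 230, 230, 231, 231, 234, 233, 234]
110 [163, 163, 164, 162, 160, 161, 164, 164, 162, 168, 167, 165, 165, 168, 171, 168, 162, 159, 166, 169, 240, 239, 240, 239, 239, 98, 44, 43, 71, 141, 123, 104, 49, 51, 56, 58, 59, 61, 61, 48, 61, 59, 62, 61, 62, 62, 53, 54, 53, 125, 121, 133, 31, 98, 50, 49, 47, 50, 49, 51, 47, 47, 49, 45, 50, 48, 48, 51, 54, 52, 51, 52, 41, 119, 124, 119, 112, 86, 64, 85]
```

Tray rims sit at columns ~236 and ~400 (mid 318), so the case is centred between them. Lower it.

>>> step_arm:
  deltas:
    - {"dx":-0.03,"dy":0,"dz":0.3,"ax":-0.01,"ay":-0.02,"az":0.15}
    - {"dx":0,"dy":0,"dz":0.3,"ax":0,"ay":0,"az":0}
    - {"dx":0,"dy":0,"dz":0.2,"ax":0,"ay":0,"az":0}
    - {"dx":0,"dy":0,"dz":0.1,"ax":0,"ay":0,"az":0}
    - {"dx":0,"dy":0,"dz":0.05,"ax":0,"ay":0,"az":0}
    - {"dx":0,"dy":0,"dz":0,"ax":0,"ay":0,"az":0}
    - {"dx":0,"dy":0,"dz":0,"ax":0,"ay":0,"az":0}

```text
time: 21.6
eef_pos: [0.5287, -0.4015, 0.0172]
eef_rot: [2.198, 2.238, 0.002]
contact_force: [0.4, -1.0, -2.7]
opening: 0.0573
finger_force: 30.0
```

```bash
python3 -c "
from h import *
go(.526,-.40,.013,1.585)"
```

```text
t 21.6 pos [ 0.5287 -0.4015  0.0172] head 1.5888 q [ 1.03  0.77 -0.66  1.7   0.59  0.88  0.14] F [ 0.4 -1.  -2.7]
shift [ 0.031 -0.054  0.084] turn [0.037 0.023 0.032]
```

>>> step_arm:
  deltas:
    - {"dx":0,"dy":0,"dz":0.05,"ax":0.03,"ay":0.02,"az":0}
    - {"dx":0,"dy":0,"dz":0.03,"ax":0,"ay":0,"az":0}
    - {"dx":0,"dy":0,"dz":0,"ax":0,"ay":0,"az":0}
    - {"dx":0,"dy":0,"dz":0,"ax":0,"ay":0,"az":0}

```text
time: 22.0
eef_pos: [0.5286, -0.4016, 0.0131]
eef_rot: [2.201, 2.241, 0.0]
contact_force: [-0.1, -0.6, -1.4]
opening: 0.0577
finger_force: 30.0
```

```bash
python3 -c "
from h import *
go(.526,-.40,.012,1.585)"
```

```text
t 22.0 pos [ 0.5286 -0.4016  0.0131] head 1.5887 q [ 1.03  0.78 -0.66  1.69  0.59  0.88  0.13] F [-0.1 -0.6 -1.4]
shift [ 0.033 -0.051  0.023] turn [0.005 0.004 0.031]
```

>>> step_arm:
  deltas:
    - {"dx":0,"dy":0,"dz":0.01,"ax":0,"ay":0,"az":0}
    - {"dx":0,"dy":0,"dz":0,"ax":0,"ay":0,"az":0}
    - {"dx":0,"dy":0,"dz":0,"ax":0,"ay":0,"az":0}
    - {"dx":0,"dy":0,"dz":0,"ax":0,"ay":0,"az":0}
  fingers: 0.8

```text
time: 22.4
eef_pos: [0.5285, -0.4014, 0.0125]
eef_rot: [2.201, 2.241, 0.0]
contact_force: [-0.0, 0.4, -0.4]
opening: 0.0691
finger_force: 0.0
```

>>> step_arm:
  deltas:
    - {"dx":0,"dy":0,"dz":-0.2,"ax":0,"ay":0,"az":0}
    - {"dx":0,"dy":0,"dz":-0.4,"ax":0,"ay":0,"az":0}
    - {"dx":0,"dy":0,"dz":-0.8,"ax":0,"ay":0,"az":0}
    - {"dx":0,"dy":0,"dz":-0.9,"ax":0,"ay":0,"az":0}
    - {"dx":0,"dy":0,"dz":-0.9,"ax":0,"ay":0,"az":0}
    - {"dx":0,"dy":0,"dz":-0.8,"ax":0,"ay":0,"az":0}
    - {"dx":0,"dy":0,"dz":0,"ax":0,"ay":0,"az":0}

```text
time: 23.1
eef_pos: [0.532, -0.4021, 0.2203]
eef_rot: [2.192, 2.233, 0.004]
contact_force: [0.7, 0.6, 0.6]
opening: 0.0698
finger_force: 0.0
```

>>> step_arm:
  deltas:
    - {"dx":-0.8,"dy":0,"dz":0,"ax":0,"ay":0,"az":0}
    - {"dx":-0.8,"dy":0,"dz":0,"ax":0,"ay":0,"az":0}
    - {"dx":-0.8,"dy":0,"dz":0,"ax":0,"ay":0,"az":0}
    - {"dx":-0.8,"dy":0,"dz":0,"ax":0,"ay":0,"az":0}
    - {"dx":0,"dy":0,"dz":0,"ax":0,"ay":0,"az":0}
    - {"dx":0,"dy":0,"dz":0,"ax":0,"ay":0,"az":0}

```text
time: 23.7
eef_pos: [0.5306, -0.5618, 0.2113]
eef_rot: [-2.202, -2.239, -0.001]
contact_force: [-0.2, 1.1, 0.8]
opening: 0.0696
finger_force: 0.0
```

```bash
python3 -c "
from h import *
np.set_printoptions(precision=4,suppress=True)
go(.526,-.40,.2,1.585)
W=snap('wrist','pics/w13.png');T=snap('top','pics/t13.png')
for n,c in(('w',W),('t',T)):
    g=cv2.cvtColor(c['frame'],cv2.COLOR_RGB2GRAY); k,_,s,ce=cv2.connectedComponentsWithStats((g>110).astype(np.uint8))
    i=[i for i in range(1,k) if 4<=s[i,4]<120 and s[i,2]<14 and s[i,3]<14]
    p=plane(c,ce[i],.043)
    for a,b,q in zip(p,ce[i],s[i]):
        if .48<a[0]<.58 and -.5<a[1]<-.3: print(n,a[:2],b.round(1),q[4])
"
```

```text
t 23.7 pos [ 0.5306 -0.5618  0.2113] head 1.5872 q [ 1.15  0.75 -0.72  1.24  0.48  1.33  0.47] F [-0.2  1.1  0.8]
shift [ 3.236 -0.038  0.231] turn [-0.004 -0.013  0.018]
w [ 0.5303 -0.4617] [319.5  84.2] 28
w [ 0.5083 -0.4666] [297.4  89.1] 45
w [ 0.5524 -0.4657] [341.6  88.9] 44
t [ 0.5487 -0.3393] [396.3 220. ] 7
t [ 0.5508 -0.4676] [458.6 220.8] 5
t [ 0.5285 -0.4623] [456.5 231.5] 4
t [ 0.5051 -0.34  ] [396.9 241.1] 8
t [ 0.5074 -0.4687] [460.1 241.9] 8
```

In the wrist view stud B is about 4.5 mm inboard of its rivets, the same as stud A, so both locks are released. The case is at (0.528, -0.404) and the tray centre at about (0.526, -0.400). At release the fingertips stood 3 mm above their counter height, which matches the tray floor.

```bash
python3 -c "
from bench import sign_off
print(sign_off())"
```

```text
the job is handed in; nothing more can be done
None
```

Both locks are released and the case lies flat in the change tray. I nudged the tray about 27 mm aside so the fingers would clear it, kept away from the bottles and cartons, and handed the job in at about 24 s; no verdict was returned.

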